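Index the bracket table one hole towards the height gauge

ROBOT

A 6-joint arm with a two-finger parallel gripper is mounted at the origin on the work surface. World frame = base frame: x ahead of the robot, y to its left, z up, the work surface at z = 0. Lengths are in mm, angles in rad, forces in N, time in s.
With the tool pointing down it reaches from about 350 to 975 mm from the base axis. Payload 7.1 kg.
Tool frame: the origin (TCP) lies at the very end of the fingers, on their centre line; the grasp point (between the pads) lies 19 mm behind it; y points along the fingers, z is the direction in which the jaws open and shut, and the axes are right-handed (so a half turn about y gives the same grasp; the last joint's range is limited). The gripper opens to 88 mm and grips with 3 to 60 N. Pads are 20 mm wide; open, the fingers measure 115 mm over their backs; the gripper's body (75 mm by 178 mm) begins 61 mm behind the grasp point.
Start: joints at [-1.212, 0.423, 1.63, -0, 1.089, -0.019], TCP at [230.564, -580.9, 222.675] pointing down, gripper open.
Joint ranges: [-3, 3], [-0.9, 2.11], [0.09, 2.58], [-1.31, 4.45], [0.11, 2.69], [-2.54, 2.54]. Speed limits (rad/s): [2.39, 2.39, 3.01, 3.14, 3.14, 3.14].

INTERFACE

Orientations are given as a rotation vector (axis times angle).
In Python, from workcell import ctrl gives the robot as it stands.
- The arm moves only by the shell command python3 -m jog 'ROWS'. ROWS is JSON, a list of rows, each a list of 3 entries, a list of its own where there are three numbers: the opening, from 0 (shut) to 1 (fully open), then the shift along the tool's x, y, z in cm, then the turn, a rotation vector about the tool's x, y, z in rad. In form: [[claw, [dx, dy, dz], [wx, wy, wz]], ...]. A call has 1 to 8 rows; each row is the pose to reach, as a shift and turn from the pose commanded when the call began, along the tool's axes at that moment; what a row does not reach only later rows make up. A row lasts 1/10 s, in which the tool goes at most 50 mm and 8.59 degrees, less where a joint would pass 70% of its speed; a pose out of reach is approached as far as the arm can. A call with a gripper value outside its range is refused whole. The fingers move at their own pace and stop on an object; the grip force is fixed at half the most. Time passes only in rows, so rows that repeat a pose let the fingers close. It gives the time, the measured TCP pose, the force and the opening at its end, in the units of the state.
- ctrl.get_obs(): the state, without advancing time (a new reading comes with each control period).
- ctrl.get_image(name): name is "scene" or "top" or "wrist"; returns a dict with "color" (384x512x3 uint8, red, green, blue), "z_map" (384x512 float32, mm along the optical axis (not along the pixel's ray), 0 where there is no reading), "fx", "fy", "cx", "cy" (pixels), "dist_coeffs" ([k1, k2, p1, p2, k3] as OpenCV has them; the pictures are not rectified), "pose" (4x4, takes a point from camera to world coordinates). Camera axes: x right, y down, z forward; pixel columns grow to the right and rows downward; lengths in mm; the calibration is good to about 2 mm. A picture is of the moment at which its call begins.
- ctrl.close_job(): hands the job in, once; it reports no verdict.
The state is a dict: "t": time; "qpos": joint angles; "qvel": joint speeds; "joint_torque": joint torques, N m; "ee_pos": TCP position; "orientation": TCP orientation; "ft_force": force on the tool from outside, world axes, zero at the start; "moment": the same for the moment, N m; "width": finger opening in mm.
Only numpy, scipy, OpenCV 4.12 (cv2) and the standard library are available. Lean on these libraries where they do the work, as an engineer would, in place of code of your own. Each camera call takes 0.05 s, during which the arm holds its last target.

TASK

On the round indexing table, press the dished steel plunger button in with closed fingertips and, keeping it in, turn the table by it one hole (an eighth of a turn), so that the button travels towards the side, left or right, where the height gauge stands. Let the button spring fully back up in that next hole, so that the table is locked, and come away. Only push: grasp and lift nothing, leave the plaster cast standing in its rails, and leave the other things on the counter where they are.

Things in the scene. Friction and masses are not known exactly. Their poses are not given: they have to be found in the camera images.
- index_base: Fixed round aluminium base of the indexing table, 268 mm across and 20 mm high; its origin is the centre of its underside, on the vertical axis about which the plate turns. The button starts 85 mm from that axis along the base's own -x. Eight dark dots on the base's rim, 45 degrees apart, show the holes.
- index_plate (a joint): Angle of the turning aluminium plate (230 mm across, its top 42 mm above the counter), rad, 0 at the start, growing counter-clockwise seen from above, limits +-1.75. Locked with up to 0.02 rad of play at 0, +-0.785, +-1.571 (the holes). Turns with little friction when the plunger is in. Seven low bracket wells stand on it at the other eighths.
- plunger (a joint): How far the button is pressed in (down), m: 0 up and locked, 0.012 the stop; spring about 3.5 N at first, 8 N at the stop. Its pin clears the hole at about 0.007. Between holes a released button stays at about 0.007; within about 2 mm of a hole it springs up to 0 and stops the plate, but a hard sideways push by the fingertip can hold it down by friction: then withdraw.
- button_floor (a point): Centre of the flat floor of the dished button (moves with it): a round steel cup, 44 mm inside, 52 mm outside, with a rim 13 mm higher than the floor. The floor is 62 mm above the counter when up, 50 mm when fully in. It rides on the plate near its rim, 85 mm from the axis. A fingertip in the cup presses down on the floor and, against the rim, drives the plate round.
- plate_center (a point): Centre of the turning plate's top face, 42 mm above the counter, on the axis.
- cast_center (a point): Centre of the loose plaster dental study cast, 52 x 62 mm and 22 mm high, which stands within 6 mm high rails at the middle of the plate and turns with it. Not to be touched.
- height_gauge: Stainless height gauge, a 60 x 50 mm foot with a 160 mm tall post, standing on the counter to the left (+y) or right (-y) of the table; origin at the centre of its underside. It shows the direction to turn. Not to be moved.
- glass_jar: Squat glass jar with chrome flip lid, 66 mm across, 56 mm high, on the side opposite the gauge; origin at its underside's centre. Not to be moved.
- mouth_prop: Teal plastic mouth prop, 42 x 20 x 28 mm, beyond the table; origin at its underside's centre. Not to be moved.
- dish: Small glass dish, 44 mm across, 24 mm high, beyond the table; origin at its underside's centre. Not to be moved.
- primer: Small white dropper bottle, 26 mm across, 60 mm high, on the robot's side of the table, to the left; origin at its underside's centre. Not to be moved.

How it is judged:
By the outcome, as a careful person would: the job done as asked, in the order asked, and still so for the second after the job is handed in, with the robot touching nothing.
It also fails if it takes over 42 s, if anything falls off the work surface, if the arm or the gripper's body presses on something with over 40 N, if the wrist force passes 120 N, or if a joint passes its speed limit or range.

## Working session

There is one attempt and no reset: what is moved stays moved. The work goes in short steps, Python scripts to look and compute and a shell command to move; the robot and the scene stay as the last step left them, time stands still between calls to the robot, and variables do not carry over. Pictures are saved under pics/ and viewed, and the job is handed in when it is done.

```bash
ls; mkdir -p pics; cat > h.py <<'E'
import numpy as np,cv2
from workcell import ctrl
def snap(n,f):
    im=ctrl.get_image(n); np.savez('pics/'+f+'.npz',**{k:np.array(v) for k,v in im.items()})
    cv2.imwrite('pics/'+f+'.png',im['color'][:,:,::-1]); return im
def load(f): return dict(np.load('pics/'+f+'.npz'))
def ray(im,uv):
    K=np.array([[im['fx'],0,im['cx']],[0,im['fy'],im['cy']],[0,0,1]],float)
    p=cv2.undistortPoints(np.array(uv,float).reshape(-1,1,2),K,np.array(im['dist_coeffs'],float)).reshape(-1,2)
    d=np.c_[p,np.ones(len(p))]@np.array(im['pose'])[:3,:3].T
    return np.array(im['pose'])[:3,3],d
def onplane(im,uv,z):
    o,d=ray(im,uv); return o+d*((z-o[2])/d[:,2:])
def bydepth(im,uv):
    o,d=ray(im,uv); uv=np.array(uv).reshape(-1,2).astype(int)
    return o+d*np.array([[im['z_map'][v,u]] for u,v in uv])
E
python3 - <<'E'
from h import *
for n in('scene','top','wrist'):
    im=snap(n,n+'0'); print(n,np.round(im['pose'],2).tolist(),im['fx'],im['dist_coeffs'])
o=ctrl.get_obs()
print(o)
E
```

```text
pics
scene [[-0.7, 0.46, -0.54, 1131.06], [0.71, 0.46, -0.53, 536.01], [0.0, -0.76, -0.65, 745.98], [0.0, 0.0, 0.0, 1.0]] 462.4611507518772 [-0.12453034  0.          0.          0.          0.        ]
top [[-0.02, -0.99, 0.16, 439.34], [-1.0, 0.02, 0.01, -0.21], [-0.01, -0.16, -0.99, 786.33], [0.0, 0.0, 0.0, 1.0]] 349.4457281962362 [-0.07648459  0.          0.          0.          0.        ]
wrist [[0.37, -0.89, -0.28, 306.47], [-0.93, -0.35, -0.11, -550.47], [-0.0, 0.3, -0.95, 383.8], [0.0, 0.0, 0.0, 1.0]] 328.85976893130345 [-0.07147453  0.          0.          0.          0.        ]
{'t': 0.15, 'qpos': array([-1.21198672e+00,  4.23671501e-01,  1.63047611e+00, -3.03159807e-05,
        1.08862218e+00, -1.89933291e-02]), 'qvel': array([ 3.56768862e-05, -3.24235977e-03, -1.93982408e-03,  8.11007264e-04,
        5.93686419e-05,  1.52879890e-03]), 'joint_torque': array([ 6.09721028e-04, -5.44986176e+01, -2.73919237e+01,  6.43966394e-02,
        2.04894837e-02, -1.17042036e-04]), 'ee_pos': array([ 230.42128239, -580.51996942,  222.09147243]), 'orientation': array([-0.38544895,  2.01604622, -2.01367558]), 'ft_force': array([ 0.35478338,  0.80334865, -0.06436811]), 'moment': array([-0.02695703, -0.00857307, -0.0237429 ]), 'width': 87.85482530549366}
```

View pics/scene0.png

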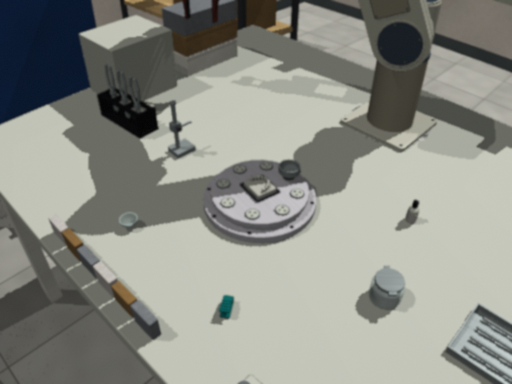

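View pics/top0.png

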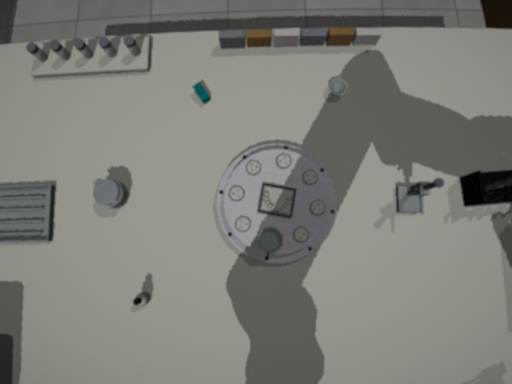

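The top view has the table centred near (277,202), the dished button at (269,240) on the robot's side, and the gauge foot at (410,198), which is the -y side. The jar is on the +y side at (110,193). So the button must travel towards -y, which is counter-clockwise.

```bash
python3 - <<'E'
from h import *
T=load('top0');S=load('scene0')
for n,im,box in(('top',T,(205,130,345,275)),('scene',S,(195,150,325,245))):
    x0,y0,x1,y1=box
    c=cv2.resize(im['color'][y0:y1,x0:x1],None,fx=5,fy=5,interpolation=cv2.INTER_CUBIC)
    cv2.imwrite(f'pics/{n}crop.png',c[:600,:,::-1] if c.shape[0]<=600 else cv2.resize(c,None,fx=.8,fy=.8)[:,:,::-1])
for nm,im,uv in(('T plate',T,(277,170)),('T button',T,(269,240)),('T gauge',T,(405,205)),('S button',S,(289,171)),('Splate',S,(235,212))):
    print(nm,bydepth(im,[uv]).round(1))
# depth blob of tallish things in top view
for n,im in(('T',T),('S',S)):
    v,u=np.mgrid[:384,:512]; uv=np.c_[u.ravel(),v.ravel()]; P=bydepth(im,uv); ok=im['z_map'].ravel()>0
    m=ok&(P[:,2]>30)&(P[:,2]<90)&(abs(P[:,0]-450)<250)&(abs(P[:,1])<250)
    np.save(f'pics/P{n}.npy',P)
    print(n,m.sum(),np.histogram(P[m,2],bins=range(30,95,5)))
    k=ok&(P[:,2]>36)&(P[:,2]<48)&(np.hypot(P[:,0]-420,P[:,1]+40)<200)
    if k.sum():
        q=P[k,:2].astype(np.float32); print('plate circ',cv2.minEnclosingCircle(q), np.median(q,0))
E
```

```text
T plate [[599.4 -32.3  43.2]]
T button [[449.1 -10.6  61.3]]
T gauge [[ 518.4 -316.9   16.8]]
S button [[468.9   3.5  75.3]]
Splate [[628.5 -12.9  40.1]]
T 8891 (array([   0,   29, 5535, 1991,  123,  556,  394,  103,   31,  128,    1,
          0]), array([30, 35, 40, 45, 50, 55, 60, 65, 70, 75, 80, 85, 90]))
plate circ ((529.76416015625, -29.644432067871094), 116.41563415527344) [524.4417  -38.78344]
S 5389 (array([ 123,  243, 3407,  800,  113,  272,  207,   89,   95,   40,    0,
          0]), array([30, 35, 40, 45, 50, 55, 60, 65, 70, 75, 80, 85, 90]))
plate circ ((530.6847534179688, -28.86508560180664), 117.53365325927734) [537.07623  -12.188572]
```

View pics/topcrop.png

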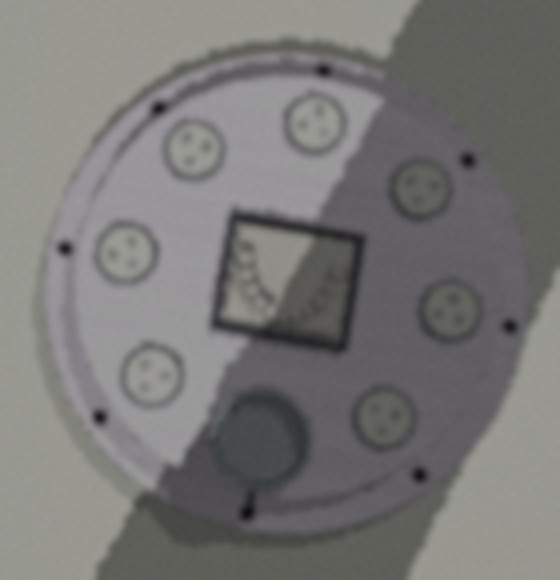

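View pics/scenecrop.png

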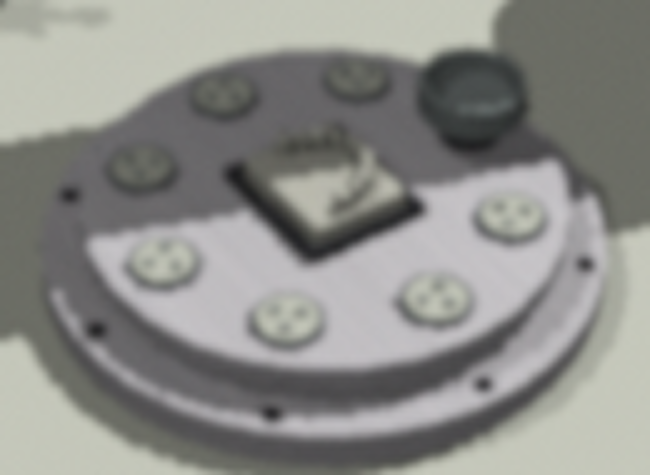

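```bash
python3 - <<'E'
from h import *
for n in 'TS':
    P=np.load(f'pics/P{n}.npy')
    d=np.hypot(P[:,0]-447,P[:,1]+13)
    for lo,hi in((57,66),(70,80)):
        k=(P[:,2]>lo)&(P[:,2]<hi)&(d<50); q=P[k]
        if k.sum()>4: print(n,lo,k.sum(),q.mean(0).round(1),cv2.minEnclosingCircle(q[:,:2].astype(np.float32)))
E
```

```text
T 57 357 [450.4 -12.6  63.3] ((450.5186767578125, -12.471540451049805), 21.88119888305664)
T 70 159 [450.7 -12.9  75.9] ((450.49578857421875, -12.53393268585205), 26.102312088012695)
S 57 171 [451.9 -12.   62.6] ((453.7276306152344, -11.750892639160156), 26.667131423950195)
S 70 135 [453.6 -10.6  73.9] ((452.26641845703125, -10.221914291381836), 27.44700813293457)
```

```bash
python3 - <<'E'
from h import *
T=load('top0')
c=np.array([(247,513),(420,475),(510,326),(468,160),(324,70),(160,107),(65,248),(100,417)])/4.+[205,130]-.4
P=onplane(T,c,20)
C=P.mean(0);print(P.round(1).tolist(),C)
d=P-C; print(np.hypot(d[:,0],d[:,1]).round(1)); a=np.unwrap(np.arctan2(d[:,1],d[:,0]));print(np.degrees(a).round(1), np.degrees(np.mean(a-np.arange(8)*np.pi/4)))
S=load('scene0')
c=np.array([(70,195),(95,330),(272,414),(484,384),(586,264)])/5.+[195,150]-.4
P=onplane(S,c,20); print(P.round(1).tolist(), (P[0]+P[4])/2)
A=np.c_[2*P[:,:2],np.ones(5)];print(np.linalg.lstsq(A,(P[:,:2]**2).sum(1),rcond=None)[0][:2])
th=np.mean(a-np.arange(8)*np.pi/4)
for k in(0,1): print('button',C[:2]+85*np.array([np.cos(th+k*np.pi/4),np.sin(th+k*np.pi/4)]))
from scipy.spatial.transform import Rotation as R
print(R.from_rotvec(ctrl.get_obs()['orientation']).as_matrix().round(3))
E
```

```text
[[411.5, -4.5, 20.0], [429.5, -98.6, 20.0], [509.0, -151.7, 20.0], [602.8, -133.4, 20.0], [656.9, -54.5, 20.0], [637.8, 38.8, 20.0], [558.6, 92.9, 20.0], [464.8, 74.3, 20.0]] [533.86540218 -29.57718178  20.        ]
[124.9 125.1 124.6 124.6 125.6 124.4 124.9 124.7]
[168.4 213.5 258.5 303.6 348.5 393.3 438.6 483.6] 168.49817948319446
[[602.6, -132.9, 20.0], [656.5, -54.3, 20.0], [637.3, 39.6, 20.0], [558.5, 93.1, 20.0], [465.4, 75.3, 20.0]] [533.99181362 -28.81255153  20.        ]
[533.7369202 -29.1982638]
button [450.57234078 -12.62826079]
button [462.98361667 -76.48957336]
[[-0.929 -0.     0.369]
 [-0.369  0.001 -0.929]
 [ 0.    -1.    -0.001]]
```

The axis is at (533.9, -29.4), and the two views agree to under 1 mm. The eight dots lie on a 125 mm radius, 45° apart. The button is at (450.6, -12.5), floor about 62-63 and rim about 75, which matches the text. The target hole is at (463.0, -76.4). Next I move above the button with the fingers shut.

```bash
python3 -m jog '[[0,[-41.4,0,-44.6],[0,0,0]],[0,[-41.4,0,-44.6],[0,0,0]],[0,[-41.4,0,-44.6],[0,0,0]],[0,[-41.4,0,-44.6],[0,0,0]],[0,[-41.4,0,-44.6],[0,0,0]],[0,[-41.4,0,-44.6],[0,0,0]],[0,[-41.4,0,-44.6],[0,0,0]],[0,[-41.4,0,-44.6],[0,0,0]]]'
cat >> h.py <<'E'
from scipy.spatial.transform import Rotation as R
def go(x,y,z):
    o=ctrl.get_obs(); M=R.from_rotvec(o['orientation']).as_matrix()
    print('t',round(o['t'],2),'pos',o['ee_pos'].round(1),'F',o['ft_force'].round(1),'w',o['width'],'cm in tool:',(M.T@(np.array([x,y,z])-o['ee_pos'])/10).round(2))
    return M
E
python3 -c "
from h import *
print(go(450.6,-12.5,120).round(3))"
```

```text
t: 0.95
ee_pos: [375.6, -206.2, 222.8]
orientation: [-0.384, 2.015, -2.015]
ft_force: [1.2, -0.0, 0.7]
width: 27.5
t 0.95 pos [ 375.6 -206.2  222.8] F [ 1.2 -0.   0.7] w 27.53461958284673 cm in tool: [-14.11  10.28 -15.24]
[[-0.93   0.     0.368]
 [-0.368 -0.    -0.93 ]
 [-0.    -1.     0.   ]]
```

```bash
python3 -m jog '[[0,[-14.1,0,-15.2],[0,0,0]],[0,[-14.1,0,-15.2],[0,0,0]],[0,[-14.1,0,-15.2],[0,0,0]],[0,[-14.1,0,-15.2],[0,0,0]],[0,[-14.1,0,-15.2],[0,0,0]],[0,[-14.1,4,-15.2],[0,0,0]],[0,[-14.1,8,-15.2],[0,0,0]],[0,[-14.1,8,-15.2],[0,0,0]]]'
python3 -c "
from h import *
go(450.6,-12.5,120)
snap('wrist','w1');snap('scene','s1')
go(450.6,-12.5,80)"
```

```text
t: 1.75
ee_pos: [446.5, -14.7, 138.9]
orientation: [-0.395, 2.021, -2.016]
ft_force: [-0.9, -0.6, -0.1]
width: 0.4
t 1.75 pos [446.5 -14.7 138.9] F [-0.9 -0.6 -0.1] w 0.42157937513398597 cm in tool: [-0.48  1.89 -0.05]
t 1.85 pos [449.9 -15.1 142.7] F [-0.3  1.1 -0.1] w 0.7415847040524406 cm in tool: [-0.18  6.27 -0.21]
```

View pics/w1.png

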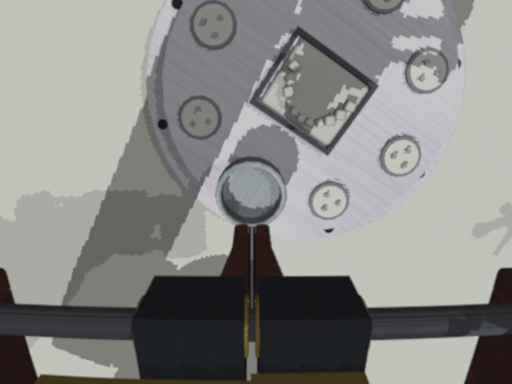

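View pics/s1.png

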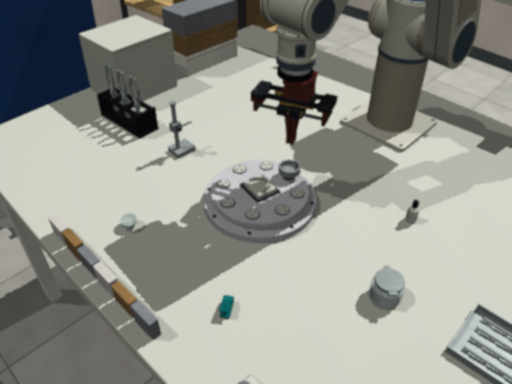

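The wrist view shows the shut fingertip at about (252,226), the cup just ahead of it at (252,190), and the cast in its rails at (314,90). I'll check the cup position from this view.

```bash
python3 - <<'E'
from h import *
W=load('w1')
v,u=np.mgrid[130:232,190:310]; uv=np.c_[u.ravel(),v.ravel()]
P=bydepth(W,uv); 
for lo,hi in((57,67),(70,80)):
    k=(P[:,2]>lo)&(P[:,2]<hi)&(np.hypot(P[:,0]-450,P[:,1]+12)<35);q=P[k]
    print(k.sum(),q.mean(0),cv2.minEnclosingCircle(q[:,:2].astype(np.float32)))
print(onplane(W,[(217.5,191),(286.5,191),(252,159)],75).round(1))
print([go(450.6,-12.5,80) is None])
print(ctrl.get_obs()['qpos'].round(2))
E
```

```text
2561 [450.18322505 -12.29933454  62.00647072] ((453.3268127441406, -11.12335205078125), 25.252887725830078)
1212 [452.99992651 -11.24772649  74.10149404] ((451.01177978515625, -11.931397438049316), 26.128990173339844)
[[445.2  11.6  75. ]
 [463.7 -34.6  75. ]
 [476.4  -2.8  75. ]]
t 1.85 pos [449.9 -15.1 142.7] F [-0.3  1.1 -0.1] w 0.7415847040524406 cm in tool: [-0.18  6.27 -0.21]
[False]
[-0.06  0.3   2.06 -0.    0.78  1.13]
```

```bash
python3 -m jog '[[0,[-0.2,3,-0.2],[0,0,0]],[0,[-0.2,5.8,-0.2],[0,0,0]],[0,[-0.2,5.8,-0.2],[0,0,0]],[0,[-0.2,5.8,-0.2],[0,0,0]]]'
python3 -c "
from h import *
go(450.6,-12.5,62)
for i in range(3): snap('wrist','w2'); go(450.6,-12.5,62)
snap('scene','s2')"
```

```text
t: 2.25
ee_pos: [452.5, -12.5, 86.2]
orientation: [-0.383, 2.014, -2.015]
ft_force: [0.3, 0.2, -0.6]
width: 0.4
t 2.25 pos [452.5 -12.5  86.2] F [ 0.3  0.2 -0.6] w 0.40646298413192394 cm in tool: [ 0.18  2.42 -0.07]
t 2.3 pos [452.8 -12.5  86.6] F [ 0.6 -1.1  0.6] w 0.13939040965202001 cm in tool: [ 0.21  2.46 -0.08]
t 2.35 pos [453.  -12.4  86.7] F [-0.8 -0.1 -0.5] w 0.5649532758263078 cm in tool: [ 0.23  2.46 -0.08]
t 2.4 pos [452.9 -12.4  86.5] F [ 0.2 -0.1  0.4] w 0.3835013379038714 cm in tool: [ 0.22  2.45 -0.07]
```

View pics/w2.png

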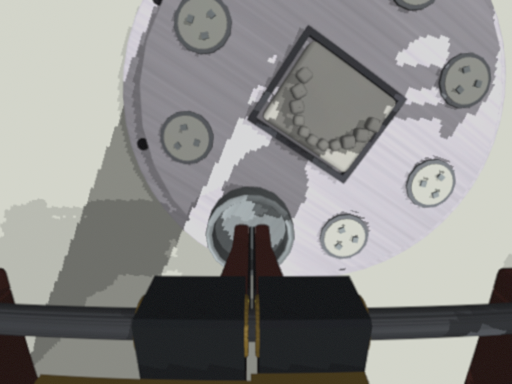

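The fingertip is inside the cup outline, with the cup centre near (250,232). I'll lower it to the floor and press.

```bash
python3 -m jog '[[0,[0.2,1.2,-0.05],[0,0,0]],[0,[0.2,2.2,-0.05],[0,0,0]],[0,[0.2,2.7,-0.05],[0,0,0]],[0,[0.2,3.1,-0.05],[0,0,0]],[0,[0.2,3.5,-0.05],[0,0,0]],[0,[0.2,3.5,-0.05],[0,0,0]]]'
python3 -c "
from h import *
go(450.6,-12.5,52)
snap('scene','s3')
go(450.6,-12.5,52)"
```

```text
t: 3.05
ee_pos: [450.0, -12.4, 50.3]
orientation: [-0.385, 2.014, -2.015]
ft_force: [-1.3, 0.5, 9.2]
width: 0.5
t 3.05 pos [450.  -12.4  50.3] F [-1.3  0.5  9.2] w 0.4818842767960044 cm in tool: [-0.05 -0.17  0.03]
t 3.1 pos [450.  -12.4  50.3] F [-1.9 -1.   9.8] w 0.4264699686829507 cm in tool: [-0.05 -0.17  0.03]
```

The button is at its stop: tip at 50.3 with about 9.5 N, which matches the floor at 50. Next I work out the arc.

```bash
cat >> h.py <<'E'
def arc(angs,z0,zs=None):
    o=ctrl.get_obs(); M=R.from_rotvec(o['orientation']).as_matrix()
    C=np.array([533.9,-29.3]); th=np.radians(168.5)
    for a in angs:
        p=C+85*np.array([np.cos(th+np.radians(a)),np.sin(th+np.radians(a))])
        print(a,(M.T@(np.r_[p,z0]-o['ee_pos'])/10).round(2))
def tipang():
    p=ctrl.get_obs()['ee_pos'][:2]-[533.9,-29.3]; print('tip r',np.hypot(*p).round(1),'ang',(np.degrees(np.arctan2(p[1],p[0]))%360-168.5).round(2))
E
python3 -c "
from h import *
tipang();arc([1,2.5,4,6,9,12,15,18],50.3)"
```

```text
tip r 85.6 ang 0.13
1 [ 0.02 -0.    0.14]
2.5 [ 0.14 -0.    0.33]
4 [ 0.25 -0.    0.52]
6 [ 0.39 -0.    0.78]
9 [ 0.58 -0.    1.19]
12 [ 0.75 -0.    1.6 ]
15 [ 0.9  -0.    2.02]
18 [ 1.03 -0.    2.44]
```

```bash
python3 -m jog '[[0,[0.02,0,0.14],[0,0,0]],[0,[0.14,0,0.33],[0,0,0]],[0,[0.25,0,0.52],[0,0,0]],[0,[0.39,0,0.78],[0,0,0]],[0,[0.58,0,1.19],[0,0,0]],[0,[0.75,0,1.6],[0,0,0]],[0,[0.9,0,2.02],[0,0,0]],[0,[1.03,0,2.44],[0,0,0]]]'
python3 -c "
from h import *
tipang();snap('top','t4');snap('wrist','w4');tipang();arc([18,21,24,27,30,33,36,39,41,43],50.3)"
```

```text
t: 3.9
ee_pos: [449.7, -39.0, 50.3]
orientation: [-0.384, 2.014, -2.014]
ft_force: [-0.5, 1.1, 7.4]
width: 0.4
tip r 84.8 ang 18.06
tip r 84.7 ang 18.28
18 [ 0.02  0.   -0.05]
21 [0.12 0.   0.38]
24 [0.21 0.   0.82]
27 [0.26 0.   1.26]
30 [0.3  0.   1.71]
33 [0.31 0.   2.15]
36 [0.3 0.  2.6]
39 [0.27 0.   3.04]
41 [0.23 0.   3.33]
43 [0.19 0.   3.63]
```

View pics/w4.png

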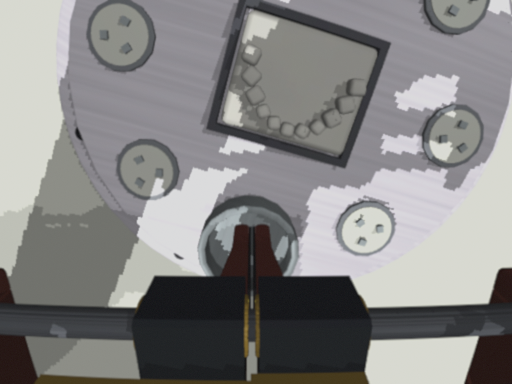

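The plate has turned with the fingertip still in the cup, now at (249,245). Next I measure the plate angle from the rails square.

```bash
cat >> h.py <<'E'
def plate(f,rel=True):
    W=load(f); v,u=np.mgrid[:384,:512]; P=bydepth(W,np.c_[u.ravel(),v.ravel()])
    # cast+rails: points higher than 46 near axis
    k=(W['z_map'].ravel()>0)&(P[:,2]>45)&(P[:,2]<75)&(np.hypot(P[:,0]-533.9,P[:,1]+29.3)<56)
    m=k.reshape(384,512).astype(np.uint8); m=cv2.morphologyEx(m,cv2.MORPH_OPEN,np.ones((3,3),np.uint8))
    g=onplane(W,np.c_[u[m>0],v[m>0]],48)[:,:2].astype(np.float32)
    rect=cv2.minAreaRect(g); e=cv2.boxPoints(rect); d=e[1]-e[0]
    print(f,'rails',np.round(rect[0],1),np.round(rect[1],1),'ang mod 90',round(np.degrees(np.arctan2(d[1],d[0]))%90,1))
    # dark rails by colour
    G=cv2.cvtColor(W['color'],cv2.COLOR_RGB2GRAY); Q=onplane(W,np.c_[u.ravel(),v.ravel()],48)
    k=(G.ravel()<65)&(np.hypot(Q[:,0]-533.9,Q[:,1]+29.3)<56); q=Q[k][:,:2].astype(np.float32)
    if len(q)>20:
        rect=cv2.minAreaRect(q); e=cv2.boxPoints(rect); d=e[1]-e[0]
        print('  colour',np.round(rect[0],1),np.round(rect[1],1),round(np.degrees(np.arctan2(d[1],d[0]))%90,1))
E
python3 -c "
from h import *
for f in('top0','w1','w2','w4','t4'): plate(f)"
```

```text
top0 rails [534.5 -29.6] [62.4 61.8] ang mod 90 78.4
  colour [532.5 -29.9] [71.9 64.5] 79.1
w1 rails [533.9 -28.9] [74.3 64.2] ang mod 90 78.6
  colour [534.3 -27.5] [70.3 62.3] 78.5
w2 rails [534. -29.] [74.4 64.1] ang mod 90 78.5
  colour [533.9 -28.7] [73.  62.7] 78.4
w4 rails [534.  -29.1] [64.2 74.2] ang mod 90 5.8
  colour [533.8 -29. ] [62.9 73. ] 5.7
t4 rails [549.5 -30.4] [36.8 67.7] ang mod 90 2.5
  colour [532.1 -20.9] [63.3 89.1] 6.8
```

The wrist method is consistent: 78.5° at the start and 5.8° now, so the plate is at 17.3° with the tip at 18.2°. I'll continue the arc, slowing towards the end.

```bash
python3 -m jog '[[0,[0.12,0,0.38],[0,0,0]],[0,[0.21,0,0.82],[0,0,0]],[0,[0.26,0,1.26],[0,0,0]],[0,[0.3,0,1.71],[0,0,0]],[0,[0.31,0,2.15],[0,0,0]],[0,[0.3,0,2.5],[0,0,0]],[0,[0.28,0,2.8],[0,0,0]],[0,[0.27,0,3.0],[0,0,0]]]'
python3 -c "
from h import *
tipang();snap('wrist','w5');snap('wrist','w6');plate('w5');plate('w6');tipang();arc([39,40,41,42,43,44,45,46,47,48],50.3)"
```

```text
t: 4.8
ee_pos: [458.2, -68.0, 50.3]
orientation: [-0.384, 2.014, -2.015]
ft_force: [-0.5, 1.2, 7.6]
width: 0.5
tip r 85.0 ang 38.56
w5 rails [533.8 -29. ] [64.2 74.1] ang mod 90 24.6
  colour [533.9 -29. ] [63.1 73.1] 24.6
w6 rails [533.9 -29.1] [64.  74.3] ang mod 90 24.8
  colour [533.8 -29. ] [63.1 73.1] 24.8
tip r 84.9 ang 38.69
39 [0.01 0.   0.05]
40 [-0.01  0.    0.19]
41 [-0.03  0.    0.34]
42 [-0.05  0.    0.49]
43 [-0.08  0.    0.63]
44 [-0.1   0.    0.78]
45 [-0.13  0.    0.93]
46 [-0.16  0.    1.07]
47 [-0.2   0.    1.21]
48 [-0.23  0.    1.36]
```

View pics/w6.png

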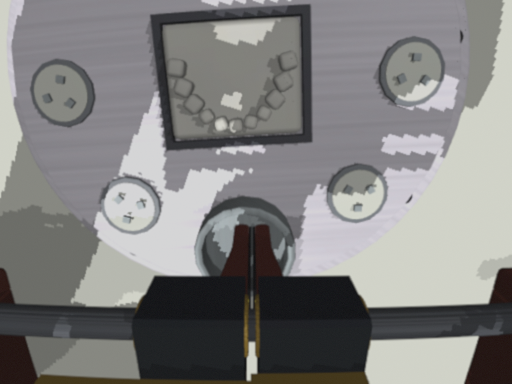

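The plate is at 36.2° and the tip at 38.7°. I'll creep the last part.

```bash
python3 -m jog '[[0,[-0.01,0,0.19],[0,0,0]],[0,[-0.03,0,0.34],[0,0,0]],[0,[-0.05,0,0.49],[0,0,0]],[0,[-0.08,0,0.63],[0,0,0]],[0,[-0.1,0,0.78],[0,0,0]],[0,[-0.12,0,0.86],[0,0,0]]]'
python3 -c "
from h import *
tipang();snap('wrist','w7');snap('wrist','w8');plate('w7');plate('w8');tipang();arc([44,45,46,47,48,49],50.3)"
```

```text
t: 5.5
ee_pos: [462.5, -75.4, 50.3]
orientation: [-0.384, 2.014, -2.015]
ft_force: [-0.3, 1.7, 8.7]
width: -0.0
tip r 85.0 ang 44.36
w7 rails [534.1 -29. ] [63.9 74.3] ang mod 90 30.2
  colour [533.9 -29. ] [63.1 73.1] 30.2
w8 rails [534. -29.] [63.9 74.3] ang mod 90 30.2
  colour [533.8 -29. ] [63.1 73.1] 30.2
tip r 85.0 ang 44.42
44 [ 0.01  0.   -0.06]
45 [-0.02  0.    0.08]
46 [-0.05  0.    0.23]
47 [-0.08  0.    0.37]
48 [-0.12  0.    0.52]
49 [-0.16  0.    0.66]
```

The plate is at 41.7° and tracks the tip, so about 3.3° more is needed. Tip to about 47.6°.

```bash
python3 -m jog '[[0,[-0.04,0,0.16],[0,0,0]],[0,[-0.07,0,0.31],[0,0,0]],[0,[-0.1,0,0.46],[0,0,0]],[0,[-0.1,0,0.46],[0,0,0]]]'
python3 -c "
from h import *
tipang();snap('wrist','w9');snap('wrist','w10');plate('w9');plate('w10');tipang();print(ctrl.get_obs()['ft_force'])"
```

```text
t: 6.0
ee_pos: [465.3, -79.5, 50.3]
orientation: [-0.384, 2.014, -2.015]
ft_force: [-0.5, -0.1, 7.9]
width: 0.3
tip r 85.0 ang 47.66
w9 rails [534.1 -29. ] [63.9 74.3] ang mod 90 33.3
  colour [533.9 -29. ] [63.1 73.1] 33.4
w10 rails [534.1 -29. ] [63.9 74.3] ang mod 90 33.3
  colour [533.8 -29. ] [63.1 73.2] 33.3
tip r 85.0 ang 47.64
[-0.19099643  0.30786789  8.93824973]
```

The plate is at 44.8°, with almost no sideways force. I'll ease straight up.

```bash
python3 -m jog '[[0,[0,-0.3,0],[0,0,0]],[0,[0,-0.6,0],[0,0,0]],[0,[0,-0.9,0],[0,0,0]],[0,[0,-1.2,0],[0,0,0]],[0,[0,-1.6,0],[0,0,0]],[0,[0,-1.6,0],[0,0,0]]]'
cat >> h.py <<'E'
def button(f,c=(462.9,-76.4)):
    W=load(f);v,u=np.mgrid[:384,:512]; P=bydepth(W,np.c_[u.ravel(),v.ravel()])
    d=np.hypot(P[:,0]-c[0],P[:,1]-c[1]); k=(W['z_map'].ravel()>0)&(d<32)&(P[:,2]<85); q=P[k]
    print(f,'floor z',np.median(q[(d[k]<18)&(q[:,2]<70)][:,2]) ,'rim hist',np.histogram(q[d[k]>21][:,2],bins=range(40,86,3)))
    r=q[q[:,2]>69]; 
    if len(r)>10: print(cv2.minEnclosingCircle(r[:,:2].astype(np.float32)))
E
python3 -c "
from h import *
snap('wrist','w11');plate('w11');tipang();button('w11');print(ctrl.get_obs()['ft_force'],ctrl.get_obs()['ee_pos'])"
```

```text
t: 6.7
ee_pos: [464.3, -79.2, 65.9]
orientation: [-0.385, 2.015, -2.015]
ft_force: [0.2, -0.3, -0.4]
width: 0.3
w11 rails [534. -29.] [64.  74.4] ang mod 90 33.1
  colour [533.8 -29. ] [63.2 73.1] 33.3
tip r 85.8 ang 47.06
w11 floor z 61.86370530136318 rim hist (array([2076,   38,    0,    0,    0,    7,  126,  316,  236,  258,  287,
       1504,   19,    0,    0]), array([40, 43, 46, 49, 52, 55, 58, 61, 64, 67, 70, 73, 76, 79, 82, 85]))
((463.185302734375, -75.30249786376953), 26.26070785522461)
[ 0.58353155 -0.19131859  0.56184281] [464.11470981 -79.18811207  65.68347683]
```

View pics/w11.png

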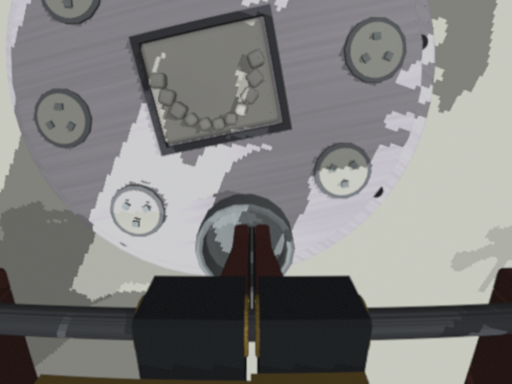

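The floor reads 61.9 and the rim 73-76, so the button is fully up and the plate is locked at about 44.8°. The cast is still in its rails at (210,80). I'll come away straight up.

```bash
python3 -m jog '[[0,[0,-1.5,0],[0,0,0]],[0,[0,-4,0],[0,0,0]],[0,[0,-8,0],[0,0,0]],[0,[0,-12,0],[0,0,0]],[0,[0,-12,0],[0,0,0]],[0,[0,-12,0],[0,0,0]]]'
python3 -c "
from h import *
snap('wrist','w12');snap('scene','s12');snap('top','t12');plate('w12');button('w12');button('s12');print(ctrl.get_obs()['ft_force'],ctrl.get_obs()['ee_pos'],ctrl.get_obs()['t'])
a=load('scene0')['color'].astype(int);b=load('s12')['color']
cv2.imwrite('pics/s12c.png',b[:,:,::-1])"
```

```text
t: 7.35
ee_pos: [464.5, -79.3, 186.0]
orientation: [-0.384, 2.014, -2.015]
ft_force: [-0.0, 0.4, -0.7]
width: 0.2
w12 rails [533.7 -29. ] [64.7 74.5] ang mod 90 33.3
  colour [534.  -28.4] [61.4 73. ] 33.0
w12 floor z 61.76098781201114 rim hist (array([759,  32,   0,   0,   0,   1,  33, 123,  83,  92, 110, 752,  14,
         0,   0]), array([40, 43, 46, 49, 52, 55, 58, 61, 64, 67, 70, 73, 76, 79, 82, 85]))
((463.19232177734375, -75.44474029541016), 26.028804779052734)
s12 floor z 61.501224287791445 rim hist (array([85, 31,  0,  0,  0,  1, 20, 30, 34, 25, 35, 61, 15,  0,  0]), array([40, 43, 46, 49, 52, 55, 58, 61, 64, 67, 70, 73, 76, 79, 82, 85]))
((464.87213134765625, -74.48766326904297), 27.60428810119629)
[ 0.18406877 -0.20679862 -0.27115515] [463.12556439 -78.99149301 184.15660129] 7.5
```

View pics/s12.png

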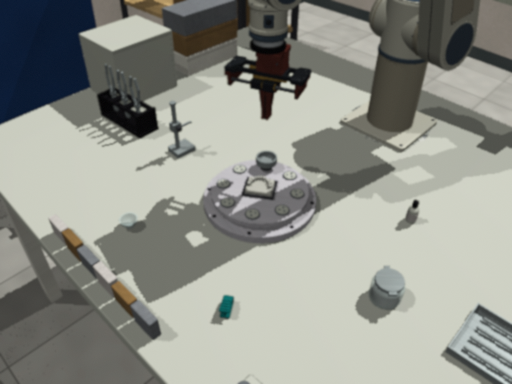

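View pics/w12.png

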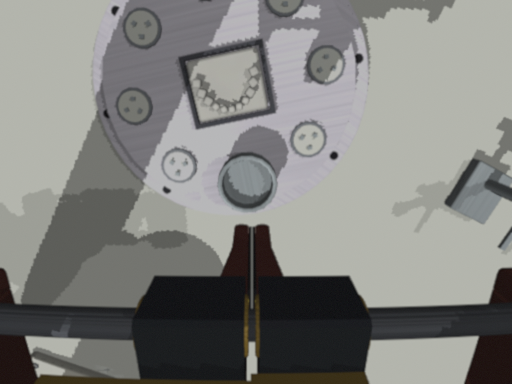

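In the scene view the button is now at (266,160), one hole towards the gauge. The gauge (180,148), jar (388,288), prop (227,306), dish (128,221) and primer (413,212) are all where they were. The wrist view shows the cup at (247,180), up and clear of the fingers, with the cast in its rails.

```bash
python3 -c "
from workcell import ctrl
print(ctrl.close_job())"
```

```text
the job is handed in; nothing more can be done
None
```

The table is turned one hole towards the height gauge, on the right (-y) side, and the job is handed in at about 7.5 s. With the fingertips shut, I pressed the button to its stop (tip at 50.3 mm, about 9 N) and turned the plate counter-clockwise with it held in. I then eased straight up so the button sprang out in the next hole, and came away.

**Last checks:**
- **Plate angle:** the rails measured 44.5–44.8°, within the 0.02 rad of play around 45°.
- **Button:** its floor is at 61.5–61.8 mm and its rim at about 75 mm, so it is fully up. It sits at about (463, -75), against a computed (463.0, -76.4); the scene camera's coarser reading was about 2.7 mm off.
- **Everything else:** the cast is still in its rails, and by eye the other things stand where they were. The gripper is well clear, with about zero force. I did not try the lock by pushing on the plate.

No check failed. The only odd readings were rail measurements from the top camera: one while the arm blocked its view mid-turn, and the first one's rail size. I didn't use either.

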